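Clamp the yellow specimen block

ROBOT

A 6-joint arm with a two-finger parallel gripper is mounted at the origin on the work surface. World frame = base frame: x ahead of the robot, y to its left, z up, the work surface at z = 0. Lengths are in m, angles in rad, forces in N, time in s.
With the tool pointing down it reaches from about 0.3 to 0.875 m from the base axis. Payload 6.4 kg.
Tool frame: the origin (TCP) lies midway between the tips of the shut fingers; the grasp point (between the pads) lies 19 mm behind it (ctrl.tcp_to_grasp is the distance from the TCP to the grasp point, in m); z points along the fingers, y is the direction in which the jaws open and shut (so a half turn about z gives the same grasp; the last joint's range is limited). The gripper opens to 85 mm and grips with 20 to 120 N. Pads are 22 mm wide; open, the fingers measure 114 mm over their backs; the gripper's body (76 mm by 85 mm) begins 54 mm behind the grasp point. The pads swing forward as they close: fully open they stand 13 mm farther back than shut.
Start: joints at [-1.43, 0.181, 1.607, -0, 1.354, -0.206], TCP at [0.195, -0.541, 0.231] pointing down, gripper open.
Joint ranges: [-2.99, 2.99], [-0.89, 2.07], [0.3, 2.58], [-1.14, 4.28], [0, 2.63], [-3.12, 3.12]. Speed limits (rad/s): [2.57, 2.57, 3.01, 3.14, 3.14, 3.14].

INTERFACE

Orientations are given as a unit quaternion [w, x, y, z].
In Python, from bench import monitor, imaging, order, spotter, ctrl gives the robot as it stands.
- The arm moves only by the shell command python3 -m pendant 'ROWS'. ROWS is JSON, a list that holds one entry, the list of rows, each a list of 5 numbers: the shift along the world's x, y, z in mm, then the turn about the world's z in degrees, then the finger opening in mm, from 0 to 85.4. A call has 1 to 8 rows; each row shifts and turns the commanded pose from where the row before left it; what a row does not reach is not made up. A row lasts 1/8 s, in which the tool goes at most 62.5 mm and 10.7 degrees, less where a joint would pass 70% of its speed; a pose out of reach is approached as far as the arm can. A call with a gripper value outside its range is refused whole. The fingers move at their own pace and stop on an object; the grip force is fixed at half the most. Time passes only in rows, so rows that do not move let the fingers close. It gives the time, the measured TCP pose, the force and the opening at its end, in the units of the state.
- monitor.get_obs(): the state, without advancing time (a new reading comes with each control period).
- imaging.camera(name): name is "scene" or "top" or "wrist"; returns a dict with "img" (480x640x3 uint8, red, green, blue), "vfov" (degrees; the focal length in pixels is half the picture's height over the tangent of half this angle, whatever the lens; pixels are square), "cx", "cy" (the principal point, pixels), "origin" and "orientation" of the camera in the world. Camera axes: x right, y down, z forward; pixel columns grow to the right and rows downward; lengths in m; the calibration is good to about 2 mm. The wrist camera is an equidistant fisheye: a pixel r from the principal point sees the ray r / f radians off the axis. A picture is of the moment at which its call begins. There is no depth.
- order.hand_in(): hands the job in, once; it reports no verdict.
Trained networks look in the newest picture that a camera, given by its name, has taken for a name from the list of things; names that differ only in an ending like _2 or _b are one class to them, and where a whole thing is asked for, a point or a joint stands for the part that bears it (a point fixed in the world has none). Each returns a list of dicts, best first, with "confidence" (0 to 1); they miss things now and then, are a little off and sometimes report something else, mostly with a low value. They report only what shows in the picture. A call takes as long as a camera call. They do not tell look-alikes from the thing itself.
- spotter.recognise(camera, thing): "at" ([x, y, z] in m, in the coordinates of the camera as it stood for that picture, good to about 4 mm: the middle of the surface that is visible of it).
- spotter.tip_of(camera, thing): "at" ([x, y, z] in m, in the coordinates of the camera as it stood for that picture, good to about 4 mm: a listed point, or the origin of a listed thing).
The state is a dict: "time_s": time; "q": joint angles; "dq": joint speeds; "joint_efforts": joint torques, N m; "eef_pos": TCP position; "eef_rot": TCP orientation; "wrist_force": force on the tool from outside, world axes, zero at the start; "torque": the same for the moment, N m; "opening": opening from 0.0 (shut) to 1.0 (fully open).
Only numpy, scipy, OpenCV 4.12 (cv2) and the standard library are available. Lean on these libraries where they do the work, as an engineer would, in place of code of your own. Each camera call takes 0.05 s, during which the arm holds its last target. There are 200 camera calls.

TASK

Take the resin specimen block with the yellow base from the black mat and stand it upright in the specimen clamp, between the steel jaw and the orange sprung pad. Then turn the cam lever clockwise just far enough that the jaw takes up the gap and holds the block snugly, with the orange pad pushed in a millimetre or two; the resin is brittle, so do not overrun: the pad must at no time be pushed in as far as three millimetres. Let go of everything, and leave the other two blocks and the glass dish where they are.

Things in the scene. Friction and masses are not known exactly. Their poses are not given: they have to be found in the camera images.
- yellow_block: Specimen block to clamp: 30 mm (its x) by 40 mm (its y) by 36 mm high, about 70 g; lower 26 mm yellow plastic, above it a narrower amber resin cap (22 by 32 mm). Origin at the centre of its underside, z up. It stands on the mat (4 mm thick), in any of three places. Its 40 mm length goes between jaw and pad, so grip it across its 30 mm width (along its x).
- green_block: Bystander: a block of the same shape and size with a green base.
- white_block: Bystander: a block of the same shape and size with a white base.
- dish: Bystander: covered glass dish, 92 mm across, 17 mm high, origin at the centre of its underside. Lies loose.
- clamp: Specimen clamp, fixed: aluminium bed 100 mm (its x) by 210 mm (its y), 20 mm thick. Origin under the bed on the table; it clamps along its y. From -y to +y on the bed: red cam disc with lever, steel jaw, gap for the block, orange pad, dark steel fence (26 mm high). The block must stand on the bed's middle line, x = 0, its y along the clamp's y. Yaw varies.
- bed (a point): Point on the bed's top face (20 mm above the table), on the middle line, 24 mm in +y from the jaw's face with the cam at 0. The pad's face is 24 to 32 mm in +y from here: the fence is set somewhere in that 8 mm, differently each time, and is not reported. A 40 mm block centred here clears both faces by at least 4 mm with the cam at 0.
- jaw: Steel jaw, 30 mm wide, 20 mm high, moved in the clamp's +y by the cam, 10.6 mm per rad all along. Origin: foot of the face that meets the block, at bed height. Opposite it stands the orange pad, 30 mm wide, 20 mm high, sprung 6 mm off the fence on brass pins: it gives 1 mm for each 10 N, at most 5 mm. A good hold presses it in 1 to 2 mm; 3 mm (30 N) is too hard.
- cam (a joint): Cam lever's angle: 0 fully open, grows clockwise seen from above, end stop at 1.8 rad. Starts at 0 to 0.2; the block first bears on both sides somewhere between 0.75 and 1.55. It turns stiffly by friction (0.33 N m, some 4.5 N at the knob) and stays where it is left. A clamp force F adds F times 10.6 mm to that (15 N adds 0.16 N m, some 2 N at the knob).
- knob (a point): In the lever's upright round black knob, 16 mm in diameter, reaching from 43 to 93 mm above the table; this point is at 75 mm, 75 mm out from the pivot. In the clamp's frame it lies 35 mm in -x and 66 mm in -y of the pivot with the cam at 0, and 56 mm in -x and 49 mm in +y of it at 1.8. The lever arm (12 mm wide) has its top 51 mm above the table.
- pivot (a point): The cam's pivot, at bed height on the middle line; the pivot axis is vertical.
Things that resemble listed ones, but are neither listed nor needed, are in the scene too. Leave any blue or purple look-alike of the yellow_block alone.

How it is judged:
On the way:
1. the yellow block stands upright on the clamp's bed between jaw and pad, not yet held by the jaw (x of yellow_block in the frame of clamp between -0.01 and 0.01 m and y of yellow_block in the frame of clamp between -0.015 and 0.02 m and z of yellow_block in the frame of clamp below 0.023 m and angle between yellow_block's own z axis and vertical below 0.08 rad and contact force between yellow_block and jaw below 3 N), for 0.2 s.
At the end, for the whole second after the job is handed in: The yellow block stands upright (tilt under 0.08 rad) and square (within 0.08 rad) on the clamp's bed, within 10 mm of its middle line, held between jaw and pad with a clamp force of 5 to 30 N (the pad pressed in 0.5 to 3 mm), block and lever at rest (x of yellow_block in the frame of clamp between -0.01 and 0.01 m and y of yellow_block in the frame of clamp between -0.015 and 0.025 m and z of yellow_block in the frame of clamp below 0.023 m and angle between yellow_block's own z axis and vertical below 0.08 rad and angle between the y axis of yellow_block and the y axis of clamp, either way round below 0.08 rad and contact force between yellow_block and jaw between 5 and 30 N and linear speed of yellow_block below 0.01 m/s and velocity of joint cam between -0.05 and 0.05 rad/s); the robot touches nothing.
It fails at once if the jaw squeezes the block with more than 30 N (pad pressed in by over 3 mm) (contact force between yellow_block and jaw above 30 N).
It fails at once if the green block is displaced by more than 20 mm (distance of green_block from where it was at the start of the episode above 0.02 m).
It fails at once if the white block is displaced by more than 20 mm (distance of white_block from where it was at the start of the episode above 0.02 m).
It fails at once if the glass dish is displaced by more than 20 mm (distance of dish from where it was at the start of the episode above 0.02 m).
It also fails if it takes over 69 s, if anything falls off the work surface, if the arm or the gripper's body presses on something with over 40 N, if the wrist force passes 120 N, or if a joint passes its speed limit or range.

## Working session

There is one attempt and no reset: what is moved stays moved. The work goes in short steps, Python scripts to look and compute and a shell command to move; the robot and the scene stay as the last step left them, time stands still between calls to the robot, and variables do not carry over. Pictures are saved under pics/ and viewed, about 8 in all and at most 12, crops included, and the job is handed in when it is done.

```bash
mkdir -p pics; ls; cat > h.py <<'E'
import numpy as np, cv2
from scipy.spatial.transform import Rotation as R
from bench import monitor, imaging, order, spotter, ctrl
def rot(c): q=c["orientation"]; return R.from_quat([q[1],q[2],q[3],q[0]])
def w(c,p): return rot(c).apply(p)+np.array(c["origin"])
def f(c): return c["img"].shape[0]/2/np.tan(np.radians(c["vfov"]/2))
def proj(c,p):
    v=rot(c).inv().apply(np.array(p)-c["origin"]); return np.array([c["cx"],c["cy"]])+f(c)*v[:2]/v[2]
def ray(c,uv,fish=False):
    d=(np.array(uv,float)-[c["cx"],c["cy"]])/f(c)
    if fish:
        r=np.linalg.norm(d)+1e-12; v=np.r_[d/r*np.sin(r),np.cos(r)]
    else: v=np.r_[d,1]
    return rot(c).apply(v/np.linalg.norm(v))
def atz(c,uv,z,fish=False):
    v=ray(c,uv,fish); o=np.array(c["origin"]); return o+v*(z-o[2])/v[2]
def save(n,img): cv2.imwrite(f"pics/{n}.png",img[:,:,::-1])
E
python3 - <<'E'
from h import *
for n in ["scene","top","wrist"]:
    c=imaging.camera(n); save(n+"0",c["img"]); print(n,c["vfov"],np.round(c["origin"],3),c["cx"],c["cy"])
    if n=="wrist":continue
    for t in ["yellow_block","green_block","white_block","dish","clamp","bed","jaw","knob","pivot"]:
        for d in spotter.tip_of(n,t)[:3]:
            p=w(c,d["at"]); print(t,round(d["confidence"],2),np.round(p,3),proj(c,p).round())
E
```

```text
pics
scene 46.79665649849331 [ 0.846 -0.616  0.921] 316.22387617509867 238.80328572958257
yellow_block 0.81 [0.494 0.278 0.001] [367. 199.]
yellow_block 0.73 [0.629 0.22  0.001] [410. 235.]
yellow_block 0.73 [ 0.333  0.186 -0.003] [289. 200.]
green_block 0.81 [0.517 0.199 0.002] [361. 223.]
white_block 0.49 [0.463 0.353 0.001] [369. 176.]
dish 0.59 [0.448 0.042 0.   ] [300. 257.]
clamp 0.66 [ 0.57  -0.08  -0.002] [322. 323.]
jaw 0.68 [ 0.568 -0.104  0.022] [316. 325.]
knob 0.82 [ 0.545 -0.208  0.073] [275. 347.]
pivot 0.74 [ 0.576 -0.135  0.018] [311. 340.]
top 44.65817032235662 [0.427 0.029 1.113] 309.90275151123063 241.67002204372233
yellow_block 0.8 [ 0.627  0.213 -0.001] [210. 173.]
yellow_block 0.66 [ 0.332  0.184 -0.002] [227. 326.]
yellow_block 0.65 [0.493 0.277 0.004] [177. 243.]
green_block 0.8 [0.52  0.199 0.005] [218. 228.]
white_block 0.66 [0.463 0.35  0.003] [139. 259.]
dish 0.76 [ 0.445  0.037 -0.005] [304. 265.]
clamp 0.77 [ 0.563 -0.084 -0.002] [365. 203.]
bed 0.95 [ 0.57  -0.083  0.026] [366. 197.]
jaw 0.7 [ 0.57  -0.11   0.024] [381. 197.]
knob 0.93 [ 0.547 -0.209  0.078] [440. 205.]
knob 0.6 [0.464 0.352 0.002] [137. 259.]
pivot 0.61 [ 0.572 -0.14   0.023] [397. 196.]
wrist 65.70646984690485 [ 0.272 -0.513  0.373] 318.22763238805027 238.30157715929155
```

```bash
python3 - <<'E'
import cv2,numpy as np
a=cv2.imread("pics/scene0.png")[130:400,200:500]; b=cv2.imread("pics/top0.png")[130:360,100:480]
a=cv2.resize(a,None,fx=2,fy=2,interpolation=2); b=cv2.resize(b,None,fx=2,fy=2,interpolation=2)
cv2.imwrite("pics/a.png",a);cv2.imwrite("pics/b.png",b)
E
```

```text
(no output)
```

View pics/a.png

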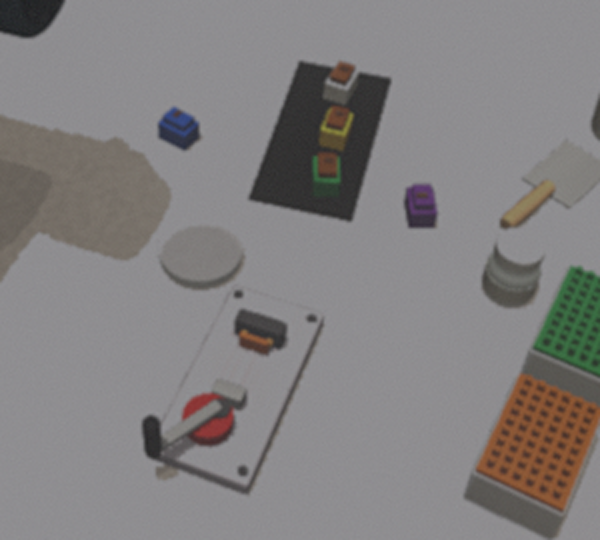

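View pics/b.png

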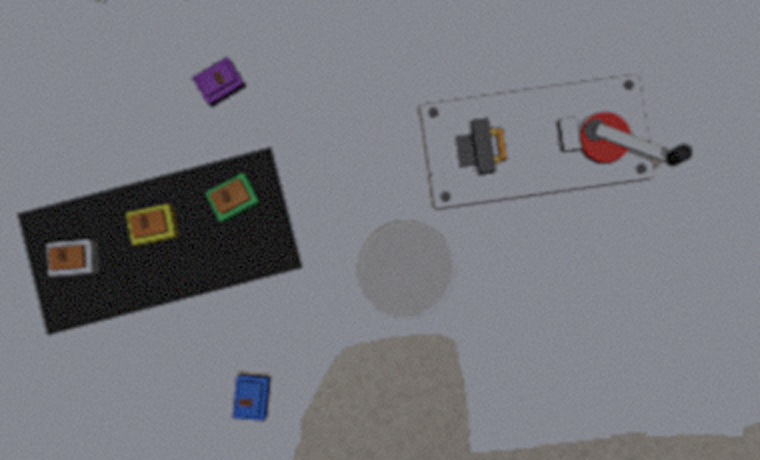

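The candidates for the yellow block are:
- the yellow one, in the middle of the mat: scene (368,193), top (175,242)
- the green one: top (216,228)
- the white one: top (135,259)
- the purple look-alike: top (209,170)
- the blue look-alike: top (226,328)

I choose the yellow one. The clamp is at top (367,200), with its lever at about 0.

```bash
cat >> h.py <<'E'
def mask(img,lo,hi): 
    m=cv2.inRange(cv2.cvtColor(img,cv2.COLOR_RGB2HSV),lo,hi); return m
YEL=((22,110,60),(34,255,255))
def rectyaw(pts):
    (cx,cy),(a,b),ang=cv2.minAreaRect((np.array(pts)[:,:2]*1000).astype(np.float32))
    if a>b: ang+=90   # ang = direction of short side
    return (cx,cy),(a,b),(ang+45)%180-45
def yaw(): 
    o=monitor.get_obs(); q=o["eef_rot"]; m=R.from_quat([q[1],q[2],q[3],q[0]]).as_matrix()
    return np.degrees(np.arctan2(m[1,1],m[0,1])), np.array(o["eef_pos"])
E
python3 - <<'E'
from h import *
c=imaging.camera("top"); save("x",c["img"])
m=mask(c["img"],*YEL); n,l,s,_=cv2.connectedComponentsWithStats(m)
i=[j for j in range(1,n) if s[j,4]>30]; print(s[i])
for j in i:
    ys,xs=np.where(l==j); print(rectyaw([atz(c,u,.03) for u in zip(xs,ys)]))
m=mask(c["img"],(0,150,80),(6,255,255)); n,l,s,ce=cv2.connectedComponentsWithStats(m); print(s[s[:,4]>30],ce[s[:,4]>30])
# bed corners px
P=np.array([[420,105],[432,209],[653,178],[640,75]])/2+[100,130]
W=np.array([atz(c,u,.02) for u in P]); print(W.round(4), W.mean(0), rectyaw(W))
print("tool y yaw,pos",yaw(), ctrl.tcp_to_grasp)
wc=imaging.camera("wrist"); print(rot(wc).as_matrix().round(2))
E
```

```text
[[163 232  25  21 215]]
((493.1422424316406, 274.64825439453125), (32.506282806396484, 43.603919982910156), 10.334671974182129)
[[     0      0    640    480 306734]
 [    37     59     17     16    185]
 [   397    187     17      9     62]
 [   391    196     22     15    174]] [[319.57744169 239.66259365]
 [ 45.12972973  66.39459459]
 [406.14516129 190.25806452]
 [400.44252874 204.53448276]]
[[ 0.6009  0.0221  0.02  ]
 [ 0.5025  0.0127  0.02  ]
 [ 0.5279 -0.1954  0.02  ]
 [ 0.6257 -0.186   0.02  ]] [ 0.56422159 -0.08664849  0.02      ] ((564.0716552734375, -86.66508483886719), (98.80328369140625, 211.8843994140625), 6.797500133514404)
tool y yaw,pos (np.float64(-70.12942084090197), array([ 0.1954819 , -0.54078202,  0.23130737])) 0.0187
[[ 0.34 -0.89 -0.29]
 [-0.94 -0.32 -0.11]
 [-0.    0.31 -0.95]]
```

```bash
python3 -m pendant '[[[18.6,51,0,5,85],[18.6,51,0,5,85],[18.6,51,0,5,85],[18.6,51,0,5,85],[18.6,51,0,5,85],[18.6,51,0,5,85],[18.6,51,0,5,85],[18.6,51,0,5,85]]]'
python3 -m pendant '[[[18.6,51,0,5,85],[18.6,51,0,5,85],[18.6,51,0,5,85],[18.6,51,0,5,85],[18.6,51,-10,5,85],[18.6,51,-10,5,85],[18.6,51,-10,5,85],[18.6,51,-10,5,85]]]'
python3 - <<'E'
from h import *
print(yaw())
c=imaging.camera("wrist"); save("w1",c["img"])
for d in spotter.tip_of("wrist","yellow_block"): print(d["confidence"],w(c,d["at"]).round(4))
m=mask(c["img"],*YEL); n,l,s,_=cv2.connectedComponentsWithStats(m)
for j in range(1,n):
    if s[j,4]>200:
        ys,xs=np.where(l==j); print(s[j],rectyaw([atz(c,u,.03,True) for u in zip(xs,ys)]))
E
```

```text
time_s: 2.15
eef_pos: [0.3447, -0.1313, 0.2317]
eef_rot: [0.001, 0.866, 0.5, 0.0]
wrist_force: [0.9, -0.1, 0.0]
opening: 0.993
time_s: 3.15
eef_pos: [0.4936, 0.2772, 0.1911]
eef_rot: [0.0, 0.642, 0.766, 0.0]
wrist_force: [0.8, -0.6, 0.9]
opening: 0.994
(np.float64(10.053322949687427), array([0.49358238, 0.27716267, 0.19107436]))
0.94 [6.273e-01 2.121e-01 3.000e-04]
0.81 [0.4924 0.2736 0.0065]
0.67 [ 0.3308  0.1821 -0.0052]
[298 190  36  51 692] ((492.251220703125, 277.88470458984375), (29.470104217529297, 43.67045974731445), 10.642910957336426)
```

View pics/w1.png

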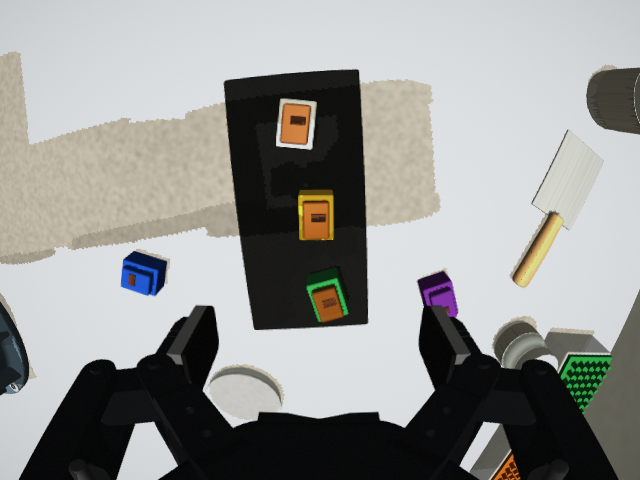

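Picture 3: the yellow block is at pixel (316,216), between white (297,124) and green (326,297), and nearly square to the gripper. The top and wrist views at z = 30 mm agree to about 2 mm once I allow for the visible side walls. That puts it at x 0.493, y 0.2763, yaw about 10.4°. I'll go down and grip.

```bash
python3 -m pendant '[[[-0.5,-1,-50,0.4,85],[0,0,-50,0,75],[0,0,-40,0,65],[0,0,-30,0,60],[0,0,-15,0,60],[0,0,0,0,60],[0,0,0,0,20],[0,0,0,0,20]]]'
python3 -m pendant '[[[0,0,0,0,20],[0,0,0,0,20],[0,0,0,0,20],[0,0,20,0,20],[0,0,40,0,20],[0,0,40,0,20],[0,0,0,0,20]]]'
python3 - <<'E'
from h import *
print(yaw())
c=imaging.camera("wrist"); save("w2",cv2.resize(c["img"][230:480,160:480],None,fx=2,fy=2))
E
```

```text
time_s: 4.25
eef_pos: [0.4941, 0.2747, 0.0083]
eef_rot: [0.001, 0.641, 0.768, 0.001]
wrist_force: [-0.5, -1.0, -0.5]
opening: 0.335
time_s: 5.12
eef_pos: [0.4954, 0.2753, 0.1114]
eef_rot: [0.002, 0.641, 0.768, 0.004]
wrist_force: [0.3, -0.4, -0.6]
opening: 0.338
(np.float64(10.283777106682496), array([0.4954338 , 0.27525005, 0.11138361]))
```

View pics/w2.png

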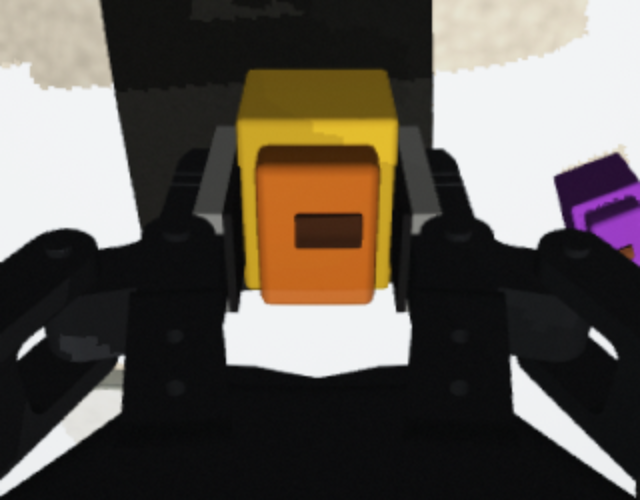

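Picture 4: the block is gripped squarely at the base (crop 317,210) and lifted. Next I'll move near the clamp and measure it with the wrist camera.

```bash
python3 -m pendant '[[[13,-30,25,0,20],[13,-51,25,-1,20],[13,-51,20,-1,20],[13,-51,20,-1,20],[13,-51,0,0,20],[0,0,0,0,20],[0,0,0,0,20]]]'
cat > look.py <<'E'
from h import *
import sys
print(yaw())
c=imaging.camera(sys.argv[1]); save(sys.argv[2],c["img"])
for t in sys.argv[3:]:
    for d in spotter.tip_of(sys.argv[1],t)[:1]: print(t,round(d["confidence"],2),w(c,d["at"]).round(4))
E
python3 look.py wrist w3 clamp bed jaw knob pivot
python3 look.py top t3 clamp bed jaw knob pivot
```

```text
time_s: 6.05
eef_pos: [0.5565, 0.0405, 0.1951]
eef_rot: [-0.001, 0.661, 0.75, -0.001]
wrist_force: [-0.4, 0.2, -0.8]
opening: 0.338
(np.float64(7.222930382323739), array([0.55651784, 0.04052464, 0.1950894 ]))
pivot 0.96 [ 0.5714 -0.1346  0.0215]
(np.float64(7.366696576168536), array([0.55727506, 0.0413141 , 0.19612979]))
clamp 0.61 [ 0.5662 -0.0809 -0.0037]
bed 0.67 [ 0.5722 -0.0829  0.0245]
jaw 0.44 [ 0.5676 -0.1072  0.0226]
knob 0.69 [ 0.5431 -0.2091  0.0732]
```

View pics/w3.png

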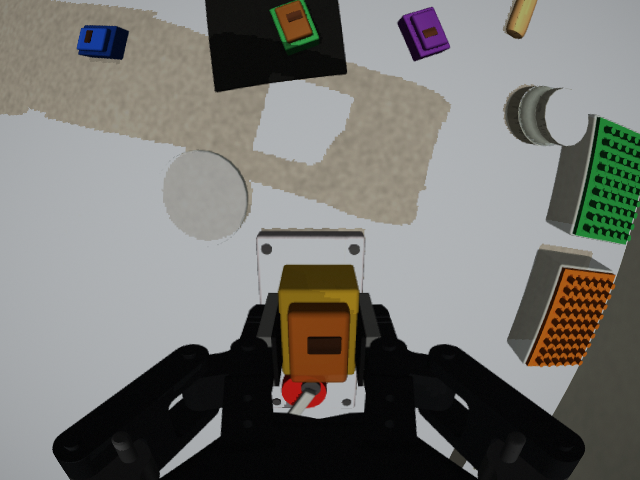

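```bash
python3 - <<'E'
from h import *
c=imaging.camera("wrist")
g=cv2.cvtColor(c["img"],cv2.COLOR_RGB2GRAY)
def dark(g,u,r):
    u=np.round(u).astype(int); p=255.-g[u[1]-r:u[1]+r+1,u[0]-r:u[0]+r+1].astype(float); p=np.clip(p-np.median(p)-15,0,None)
    yy,xx=np.mgrid[-r:r+1,-r:r+1]; return u+np.array([(p*xx).sum(),(p*yy).sum()])/p.sum()
S=[atz(c,dark(g,np.array(u),8),.02,True) for u in [(266,249),(354,249),(277,402),(347,402)]]
print("wrist bolts",np.array(S).round(4))
d=S[1]-S[0]; print(np.degrees(np.arctan2(d[1],d[0])),np.linalg.norm(d),(S[0]+S[1])/2)
t=cv2.cvtColor(cv2.imread("pics/top0.png"),cv2.COLOR_BGR2GRAY); ct=imaging.camera("top")
T=np.array([atz(ct,dark(t,np.array(u)/2+[100,130],4),.02) for u in [(446,196),(433,112),(641,169),(629,85)]])
print("top bolts",T.round(4),T.mean(0).round(4)); y=T[:2].mean(0)-T[2:].mean(0); x=T[1]+T[3]-T[0]-T[2]
print(np.degrees(np.arctan2(-y[0],y[1])),np.degrees(np.arctan2(x[1],x[0])))
# jaw/pad in top: profile
im=ct["img"]; save("tc",cv2.resize(cv2.imread("pics/top0.png")[170:225,300:460,::-1],None,fx=5,fy=5,interpolation=cv2.INTER_CUBIC))
m=mask(cv2.imread("pics/top0.png")[...,::-1].copy(),(0,150,80),(6,255,255)); m[:,:380]=0
E
```

```text
wrist bolts [[ 0.5141  0.0012  0.02  ]
 [ 0.5939  0.011   0.02  ]
 [ 0.5343 -0.186   0.02  ]
 [ 0.6166 -0.173   0.02  ]]
7.017028427149632 0.0803910118069297 [0.55397345 0.00610022 0.02      ]
top bolts [[ 0.5146  0.0007  0.02  ]
 [ 0.5942  0.0105  0.02  ]
 [ 0.5376 -0.1837  0.02  ]
 [ 0.6172 -0.1742  0.02  ]] [ 0.5659 -0.0867  0.02  ]
7.109165447236701 6.911423707543599
```

View pics/tc.png

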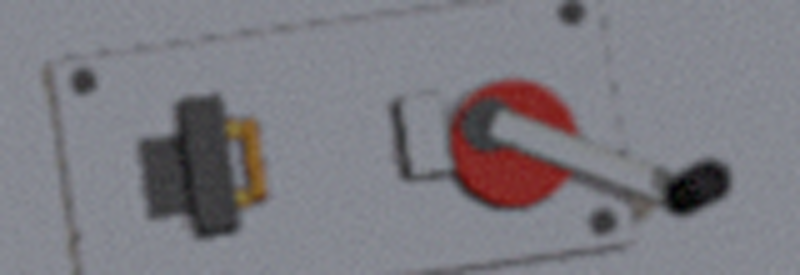

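```bash
cat >> h.py <<'E'
C0=np.array([.5659,-.0867]); A=np.radians(7.0)
EX=np.array([np.cos(A),np.sin(A)]); EY=np.array([-np.sin(A),np.cos(A)])
def cl(p): d=np.array(p)[:2]-C0; return (1000*np.array([d@EX,d@EY])).round(1)
def wl(x,y): return C0+(x*EX+y*EY)/1000
E
python3 - <<'E'
from h import *
c=imaging.camera("top")
P=lambda u,z:(cl(atz(c,np.array(u)/5+[300,170],z)))
print("jaw",P((393,105),.04),P((406,178),.04),"jaw foot shadow?",P((400,140),.02))
print("pad",P((258,122),.04),P((267,198),.04),"fence",P((180,100),.046),P((195,235),.046))
print("hub",P((485,125),.047),"knob top",P((712,178),.093), P((685,195),.051))
print("ends of jaw steel",P((412,97),.04),P((418,172),.04))
print("tcp",cl(yaw()[1]),"block target",[wl(0,y) for y in (0,3,6)])
E
```

```text
jaw [ 11.4 -19.1] [-16.1 -19.9] jaw foot shadow? [  0.5 -22.6]
pad [12.2 31.3] [-16.2  32. ] fence [23.4 59. ] [-26.6  60.7]
hub [ -1.5 -50.5] knob top [ -36.4 -118.8] [ -37.6 -118.4]
ends of jaw steel [ 13.4 -26.5] [-14.5 -24.6]
tcp [  7.2 127. ] block target [array([ 0.5659, -0.0867]), array([ 0.56553439, -0.08372236]), array([ 0.56516878, -0.08074472])]
```

Picture 6: the bolts fix the clamp at centre (0.5659, -0.0867) and yaw 7.0°. In clamp y, the jaw face is at about -22.5 mm and the pad face at about +31 mm. The lever is near 0. I'll place the block at y of about +4 mm.

```bash
python3 -m pendant '[[[4.2,-62.5,0,-0.3,20],[4.1,-62.5,0,0,20],[0,0,-50,0,20],[0,0,-40,0,20],[0,0,0,0,20]]]'; python3 -c "
from h import *
a=yaw();print(a,cl(a[1]))
c=imaging.camera('scene');u=proj(c,[.56,-.08,.1]).astype(int);save('s4',cv2.resize(c['img'][u[1]-65:u[1]+65,u[0]-80:u[0]+80],None,fx=4,fy=4,interpolation=2))"
```

```text
time_s: 7.42
eef_pos: [0.563, -0.0838, 0.1029]
eef_rot: [-0.004, 0.663, 0.749, -0.001]
wrist_force: [0.1, -0.1, 0.1]
opening: 0.34
(np.float64(6.932148545631815), array([ 0.56296381, -0.0838257 ,  0.102919  ])) [-2.6  3.2]
```

View pics/s4.png

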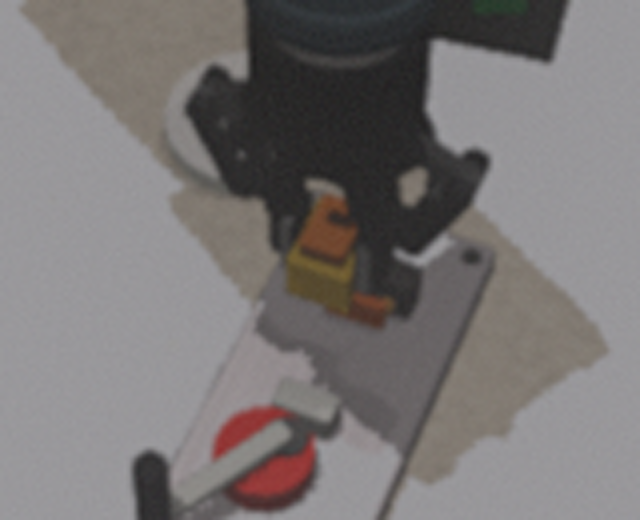

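Picture 7: the block hangs above the gap, clear of jaw and pad. Now I'll lower it.

```bash
python3 -m pendant '[[[2.5,0,-30,0,20],[0,0,-25,0,20],[0,0,-15,0,20],[0,0,-6,0,20],[0,0,0,0,20],[0,0,0,0,20]]]'; python3 -c "
from h import *
a=yaw();print(a,cl(a[1]))"
```

```text
time_s: 8.22
eef_pos: [0.5692, -0.0848, 0.0314]
eef_rot: [0.001, 0.663, 0.749, 0.0]
wrist_force: [-0.9, -0.1, -0.4]
opening: 0.339
(np.float64(6.970908657438631), array([ 0.56917634, -0.08477439,  0.03140486])) [3.5 1.5]
```

```bash
python3 -m pendant '[[[-2,1,-4,0,20],[0,0,0,0,20]]]';python3 -m pendant '[[[0,0,0,0,20]]]'; python3 -c "
from h import *
a=yaw();print(a,cl(a[1]))"
```

```text
time_s: 8.48
eef_pos: [0.5659, -0.0833, 0.0261]
eef_rot: [-0.0, 0.663, 0.749, -0.0]
wrist_force: [-0.5, -0.7, -1.0]
opening: 0.335
time_s: 8.6
eef_pos: [0.5663, -0.0835, 0.0263]
eef_rot: [0.0, 0.663, 0.749, -0.0]
wrist_force: [0.3, 0.3, -1.1]
opening: 0.34
(np.float64(6.971238410713282), array([ 0.56631374, -0.08349797,  0.02632324])) [0.8 3.1]
```

Step down until it bears on the bed.

```bash
python3 -m pendant '[[[0,0,-1,0,20],[0,0,0,0,20]]]';python3 -m pendant '[[[0,0,-1,0,20],[0,0,0,0,20]]]'
```

```text
time_s: 8.85
eef_pos: [0.5663, -0.0835, 0.0252]
eef_rot: [-0.0, 0.663, 0.749, -0.0]
wrist_force: [-0.1, -0.3, -0.9]
opening: 0.337
time_s: 9.1
eef_pos: [0.5663, -0.0835, 0.0242]
eef_rot: [-0.0, 0.663, 0.749, -0.0]
wrist_force: [0.7, -0.4, -1.2]
opening: 0.338
```

```bash
python3 -m pendant '[[[0,0,-1,0,20],[0,0,0,0,20]]]'
```

```text
time_s: 9.35
eef_pos: [0.5664, -0.0835, 0.0241]
eef_rot: [-0.0, 0.663, 0.749, -0.0]
wrist_force: [-4.2, 0.3, 7.5]
opening: 0.335
```

It touches the bed at TCP z = 24.1 mm, as expected. Release and rise.

```bash
python3 -m pendant '[[[0,0,0.8,0,32],[0,0,0,0,40],[0,0,0,0,55],[0,0,0,0,60],[0,0,20,0,60],[0,0,40,0,60],[0,0,50,0,60],[0,0,40,0,60]]]'
python3 -m pendant '[[[0,50,10,0,60],[0,50,10,0,60],[0,20,0,0,60],[0,0,0,0,60],[0,0,0,0,60]]]'
python3 look.py wrist w5 clamp bed jaw knob pivot yellow_block
python3 look.py top t5 clamp bed jaw knob pivot yellow_block
python3 -c "
import cv2
a=cv2.imread('pics/w5.png')[230:480,180:460];a=cv2.resize(a,None,fx=2,fy=2)
cv2.imwrite('pics/w5c.png',a)"
```

```text
time_s: 10.35
eef_pos: [0.567, -0.0837, 0.1778]
eef_rot: [0.001, 0.663, 0.749, 0.001]
wrist_force: [1.4, -0.2, -0.3]
opening: 0.696
time_s: 10.98
eef_pos: [0.5662, 0.0355, 0.194]
eef_rot: [0.0, 0.663, 0.749, -0.0]
wrist_force: [-0.2, -0.2, -1.0]
opening: 0.701
(np.float64(6.941409140383998), array([0.56624849, 0.03550723, 0.19395662]))
jaw 0.59 [ 0.5708 -0.105   0.0187]
pivot 0.69 [ 0.5729 -0.1339  0.0239]
yellow_block 0.84 [ 0.5686 -0.0824  0.0225]
(np.float64(6.912503924064774), array([0.56632662, 0.03583624, 0.19389384]))
clamp 0.88 [ 0.5691 -0.08   -0.0032]
bed 0.9 [ 0.5701 -0.0849  0.0237]
jaw 0.63 [ 0.5673 -0.1093  0.0208]
pivot 0.69 [ 0.572  -0.1421  0.0197]
yellow_block 0.97 [ 0.6287  0.2122 -0.0022]
```

View pics/w5c.png

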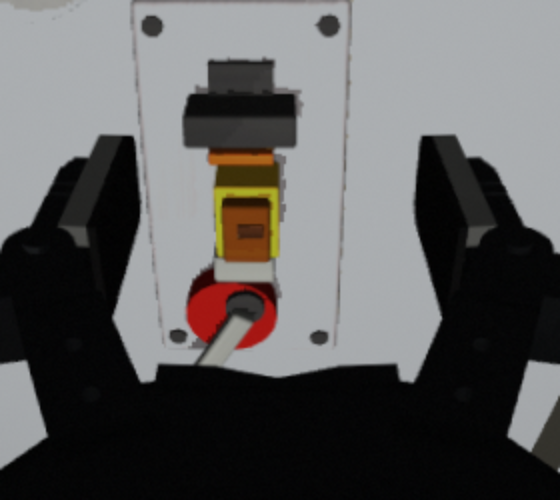

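Picture 8: the block stands upright on the middle line between the white jaw (crop 245,268) and the orange pad (240,157). It has a gap on both sides, and the fingers are clear.

Next I'll set a loose finger cage around the knob, with the jaw axis along the tangent.

```bash
python3 -m pendant '[[[-4,-50,0,-7,60],[-4,-50,0,-7,60],[-4,-50,0,-7,50],[-4,-50,0,-7,45],[-5,-43,0,0,45],[0,0,-40,0,45],[0,0,0,0,45],[0,0,0,0,45]]]'; python3 -c "
from h import *
a=yaw();print(a,cl(a[1]))
c=imaging.camera('wrist')
for d in spotter.tip_of('wrist','knob')[:1]: p=w(c,d['at']);print('knob',d['confidence'],p.round(4),cl(p))
"; python3 look.py top t6 knob pivot jaw
```

```text
time_s: 12.68
eef_pos: [0.5457, -0.2062, 0.1549]
eef_rot: [0.0, 0.824, 0.566, 0.0]
wrist_force: [-0.4, -1.1, 0.3]
opening: 0.532
(np.float64(-20.990395602596585), array([ 0.54571323, -0.2061771 ,  0.15490538])) [ -34.6 -116.1]
knob 0.67 [ 0.5477 -0.2041  0.0781] [ -32.4 -114.3]
(np.float64(-20.965932575949545), array([ 0.54638493, -0.20637584,  0.15581046]))
knob 0.58 [ 0.5456 -0.2086  0.0771]
pivot 0.88 [ 0.5709 -0.1425  0.0201]
jaw 0.64 [ 0.5662 -0.107   0.0213]
```

```bash
python3 -m pendant '[[[0,0,-40,0,45],[0,0,-30,0,45],[0,0,-16,0,45],[0,0,-10,0,45],[0,0,0,0,26],[0,0,0,0,26],[0,0,0,0,26]]]'; python3 -c "
from h import *
a=yaw();print(a,cl(a[1]))
c=imaging.camera('wrist');save('w7',c['img'])
print(*[proj for proj in [monitor.get_obs()['q']]])
import numpy as np
P=np.array([0,-50.5]);r=75
for k in range(0,16):
    th=np.radians(-117.9-k*5.73); g=P+r*np.array([np.cos(th),np.sin(th)]); print(k/10,(1000*wl(*g)).round(1))
"
```

```text
time_s: 13.85
eef_pos: [0.546, -0.2069, 0.0591]
eef_rot: [0.001, 0.824, 0.566, 0.0]
wrist_force: [-0.2, 0.7, 0.3]
opening: 0.305
(np.float64(-21.029727647329395), array([ 0.54599767, -0.20689206,  0.05910466])) [ -34.4 -116.9]
[-5.65380132e-01  4.07935204e-01  1.70263448e+00  1.84182468e-05
  1.02949052e+00 -1.98373400e-01]
0.0 [ 545.3 -206.9]
0.1 [ 538.4 -203.9]
0.2 [ 531.9 -200.2]
0.3 [ 525.8 -195.9]
0.4 [ 520.1 -190.9]
0.5 [ 515.  -185.5]
0.6 [ 510.4 -179.5]
0.7 [ 506.5 -173.2]
0.8 [ 503.2 -166.4]
0.9 [ 500.5 -159.4]
1.0 [ 498.6 -152.2]
1.1 [ 497.5 -144.8]
1.2 [ 497.1 -137.3]
1.3 [ 497.4 -129.8]
1.4 [ 498.5 -122.4]
1.5 [ 500.3 -115.1]
```

View pics/w7.png

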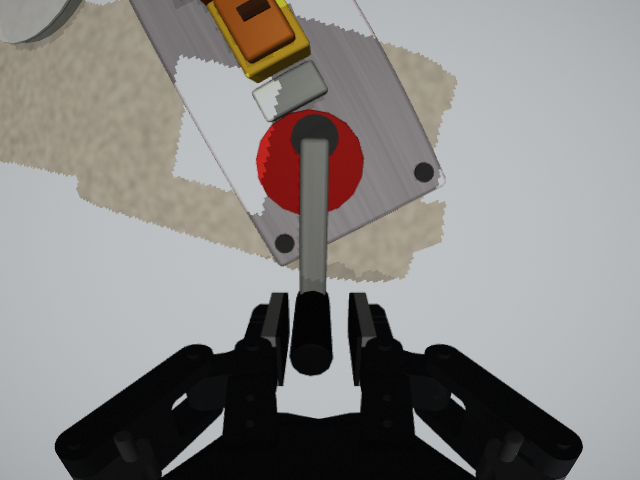

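Picture 9: the knob (312,340) stands centred in the cage, the lever points at the hub (315,135), and the jaw is clear of the block. I'll sweep to 0.8 rad, staying below any possible contact and overrun.

```bash
python3 -m pendant '[[[-7.6,3,0,-5.7,26],[-6.5,3.7,0,-5.7,26],[-6.1,4.3,0,-5.7,26],[-5.7,5,0,-5.7,26]]]'; python3 -m pendant '[[[-5.1,5.4,0,-5.7,26],[-4.6,6,0,-5.7,26],[-3.9,6.3,0,-5.8,26],[-3.3,6.8,0,-5.8,26],[0,0,0,0,26]]]'; python3 -c "
from h import *
a=yaw();print(a,cl(a[1]))
c=imaging.camera('wrist');save('w8',c['img'])
for t in ['knob','jaw']:
  for d in spotter.tip_of('wrist',t)[:1]: p=w(c,d['at']);print(t,d['confidence'],cl(p))
"
```

```text
time_s: 14.4
eef_pos: [0.5206, -0.1915, 0.0589]
eef_rot: [0.002, 0.921, 0.39, 0.001]
wrist_force: [4.1, -1.4, -2.6]
opening: 0.304
time_s: 15.02
eef_pos: [0.5029, -0.1664, 0.0588]
eef_rot: [0.001, 0.98, 0.201, 0.0]
wrist_force: [0.4, -0.9, 1.3]
opening: 0.306
(np.float64(-66.76675377482378), array([ 0.50293568, -0.16635776,  0.05879728])) [-72.2 -71.4]
knob 0.94 [-69.6 -74.4]
jaw 0.63 [  0.1 -11.4]
```

View pics/w8.png

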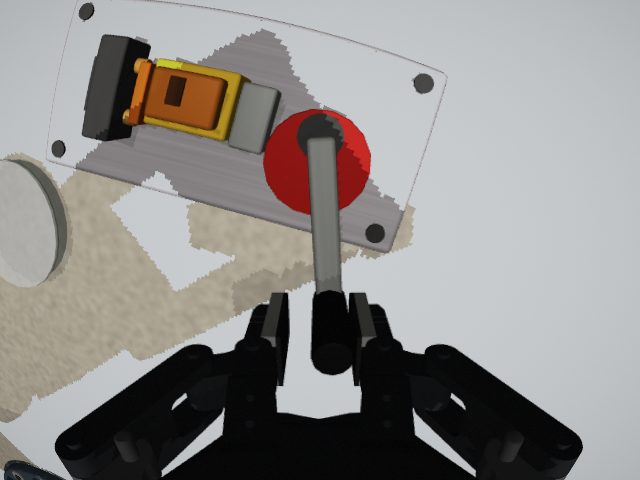

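Picture 10: the lever follows about 3° behind the tool. The jaw has reached the block (255,115), and a gap remains between block (158,80) and pad (145,90). The pad, its pins and the fence are all visible, so I'll track the pad edge in a rectified view.

```bash
cat > trk.py <<'E'
from h import *
import sys
def rect(c,z,x0,x1,y0,y1,s=4):
    ys=np.arange(y0,y1,1/s); xs=np.arange(x0,x1,1/s); X,Y=np.meshgrid(xs,ys)
    p=np.c_[(C0+(X.ravel()[:,None]*EX+Y.ravel()[:,None]*EY)/1000),np.full(X.size,z)]
    v=rot(c).inv().apply(p-c["origin"]); t=np.arctan2(np.hypot(v[:,0],v[:,1]),v[:,2]); n=v[:,:2]/np.hypot(v[:,0],v[:,1])[:,None]
    uv=(np.array([c["cx"],c["cy"]])+f(c)*t[:,None]*n).astype(np.float32).reshape(*X.shape,2)
    return cv2.remap(c["img"],uv[...,0],uv[...,1],cv2.INTER_LINEAR)
if __name__=="__main__":
    a=yaw(); c=imaging.camera("wrist"); 
    th=np.arctan2(*(cl(a[1])-[0,-50.5])[::-1]); print("tool cam",(np.radians(-117.9)-th)%(2*np.pi),"F",np.round(monitor.get_obs()["wrist_force"],1),"yaw",a[0])
    im=rect(c,.04,-30,30,-30,70); save("r"+sys.argv[1],im)
    pr=im[:,(30-11)*4:(30+11)*4].astype(float).mean(1)  # profile along y
    sat=pr[:,0]-pr[:,2]; y=np.arange(-30,70,.25)
    for k in range(0,400,4):
        if y[k]>=20 and y[k]<50: print(int(y[k]),":",*sat[k:k+4:2].round().astype(int),end=" | ")
    print()
E
python3 trk.py 0; python3 -m pendant '[[[-2.7,7,0,-5.7,26],[-1.9,7.2,0,-5.7,26],[0,0,0,0,26]]]';python3 trk.py 1; python3 -c "
import cv2
cv2.imwrite('pics/rr.png',cv2.hconcat([cv2.imread('pics/r0.png'),cv2.imread('pics/r1.png')]))"
```

```text
tool cam 0.802077598215126 F [ 1.4 -1.6  0.5] yaw -66.73255879287588
20 : 69 84 | 21 : 115 123 | 22 : 123 123 | 23 : 123 123 | 24 : 124 124 | 25 : 124 124 | 26 : 124 124 | 27 : 124 124 | 28 : 125 122 | 29 : 110 84 | 30 : 55 46 | 31 : 46 64 | 32 : 117 146 | 33 : 150 152 | 34 : 153 154 | 35 : 155 157 | 36 : 158 159 | 37 : 153 97 | 38 : 33 26 | 39 : 24 20 | 40 : 14 4 | 41 : 1 0 | 42 : 0 0 | 43 : 0 0 | 44 : 1 0 | 45 : 0 0 | 46 : 0 0 | 47 : 1 1 | 48 : 2 2 | 49 : 3 3 | 
time_s: 15.6
eef_pos: [0.4983, -0.1519, 0.0583]
eef_rot: [0.0, 0.995, 0.103, 0.0]
wrist_force: [0.9, -2.0, 0.4]
opening: 0.305
tool cam 1.0054485795284807 F [ 1.2 -2.   0.2] yaw -78.12019144745445
20 : 70 70 | 21 : 69 70 | 22 : 70 71 | 23 : 84 116 | 24 : 125 125 | 25 : 125 125 | 26 : 125 125 | 27 : 126 126 | 28 : 126 126 | 29 : 126 126 | 30 : 126 126 | 31 : 121 108 | 32 : 101 113 | 33 : 128 132 | 34 : 133 133 | 35 : 133 134 | 36 : 138 139 | 37 : 129 79 | 38 : 28 22 | 39 : 21 17 | 40 : 11 3 | 41 : 0 0 | 42 : 0 0 | 43 : 0 0 | 44 : 0 0 | 45 : 0 0 | 46 : 0 1 | 47 : 1 1 | 48 : 1 2 | 49 : 2 3 |
```

View pics/rr.png

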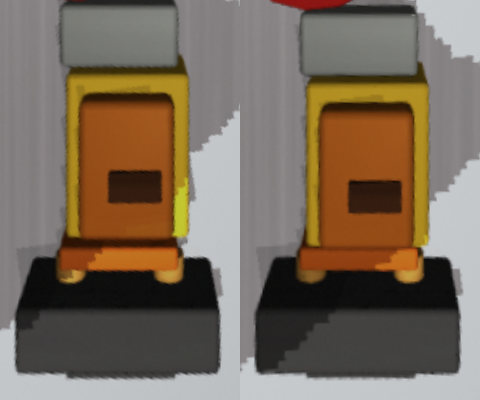

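Picture 11 (rectified, 0.8 and 1.0 rad): the block moved 2.1 mm while the pad's back edge stayed at y = 37.5 mm. After the parallax correction about 2.3 mm of gap is left, so I expect contact at a tool angle of about 1.22.

```bash
python3 - <<'E'
s=open('trk.py').read(); i=s.index("    for k in range(0,400,4)")
s=s[:i]+'''    for nm,x0,x1 in (("all",-11,11),("L",-11,-2),("R",2,11)):
        pr=im[:,(30+x0)*4:(30+x1)*4].astype(float).mean(1); sat=pr[:,0]-pr[:,2]
        k=np.where((y>33)&(y<42))[0]; h=sat[(y>34)&(y<36)].mean(); h=(h+20)/2
        j=[i for i in k if sat[i]>=h>sat[i+1]][-1]; e=y[j]+.25*(sat[j]-h)/(sat[j]-sat[j+1])
        g=pr[:,0]; print(nm,"pad back",round(e,2),end="; ")
    q=(y>26)&(y<36); print("min",y[q][np.argmin(sat[q])],sat[q].min().round())
    # resin cap's rear dark slot / jaw edge: block position from label
    g=im[:,(30-2)*4:(30+9)*4].astype(float).mean((1,2)); q=(y>5)&(y<24); d=np.clip(np.percentile(g[q],60)-8-g[q],0,None); print("label y",(d*y[q]).sum()/d.sum())
'''
open('trk.py','w').write(s)
E
python3 trk.py 1; python3 -m pendant '[[[-1.1,7.4,0,-5.7,26],[0,0,0,0,26]]]';python3 trk.py 2;python3 -m pendant '[[[-0.4,7.5,0,-5.7,26],[0,0,0,0,26]]]';python3 trk.py 3;
```

```text
tool cam 1.005552410175043 F [0.5 0.  1. ] yaw -78.06720877276895
all pad back 37.51; L pad back 37.46; R pad back 37.61; min 32.0 102.0
label y 18.961043081329766
time_s: 15.95
eef_pos: [0.4969, -0.1445, 0.0581]
eef_rot: [-0.0, 0.999, 0.054, -0.0]
wrist_force: [0.0, -2.9, 0.1]
opening: 0.302
tool cam 1.1050383468509004 F [ 0.5 -1.4  0.4] yaw -83.79306884571493
all pad back 37.45; L pad back 37.45; R pad back 37.49; min 33.25 108.0
label y 19.912944716136952
time_s: 16.25
eef_pos: [0.4964, -0.1369, 0.0581]
eef_rot: [-0.0, 1.0, 0.005, -0.0]
wrist_force: [0.1, -0.9, -0.1]
opening: 0.305
tool cam 1.20443336789371 F [ 0.2 -1.6  0.2] yaw -89.45364627435445
all pad back 37.47; L pad back 37.47; R pad back 37.49; min 34.5 108.0
label y 20.56722897984551
```

```bash
python3 -m pendant '[[[0,3.7,0,-2.9,26],[0,0,0,0,26]]]';python3 trk.py 4;python3 -m pendant '[[[0.2,3.7,0,-2.9,26],[0,0,0,0,26]]]';python3 trk.py 5
```

```text
time_s: 16.55
eef_pos: [0.4965, -0.1335, 0.0581]
eef_rot: [0.0, 1.0, -0.021, 0.0]
wrist_force: [0.8, -2.8, -0.6]
opening: 0.303
tool cam 1.2498675189066368 F [ 1.8 -3.4 -0.3] yaw -92.37256257254428
all pad back 37.49; L pad back 37.5; R pad back 37.5; min 26.25 77.0
label y 20.88229521625164
time_s: 16.85
eef_pos: [0.4967, -0.1297, 0.0581]
eef_rot: [0.0, 0.999, -0.046, 0.0]
wrist_force: [1.9, -4.4, -0.4]
opening: 0.305
tool cam 1.2996510357082727 F [ 1.9 -3.4 -0.9] yaw -95.30319790808757
all pad back 37.66; L pad back 37.68; R pad back 37.67; min 26.25 42.0
label y 21.207246465183196
```

The pad starts to move at a tool angle of about 1.28. I'll continue in small steps towards 1.5 mm.

```bash
python3 -m pendant '[[[0.4,3.7,0,-2.9,26],[0,0,0,0,26]]]';python3 trk.py 6;python3 -m pendant '[[[0.7,3.7,0,-2.9,26],[0,0,0,0,26]]]';python3 trk.py 7
```

```text
time_s: 17.15
eef_pos: [0.4971, -0.126, 0.0581]
eef_rot: [0.0, 0.997, -0.072, 0.0]
wrist_force: [3.1, -3.9, -0.5]
opening: 0.31
tool cam 1.3496384445173746 F [ 1.2 -4.3 -0.6] yaw -98.22565832987033
all pad back 38.11; L pad back 38.14; R pad back 38.11; min 26.25 42.0
label y 21.505734112194965
time_s: 17.45
eef_pos: [0.4978, -0.1224, 0.0582]
eef_rot: [0.0, 0.995, -0.097, 0.0]
wrist_force: [2.2, -3.9, -1.4]
opening: 0.297
tool cam 1.3984901438721025 F [ 1.8 -3.9 -0.7] yaw -101.15636321066334
all pad back 38.54; L pad back 38.57; R pad back 38.55; min 27.0 41.0
label y 21.828550680394823
```

```bash
python3 -m pendant '[[[0.4,2.2,0,-1.7,26],[0,0,0,0,26]]]';python3 trk.py 8; python3 -m pendant '[[[0,0,0,0,32],[0,0,0,0,40],[0,0,0,0,40],[0,0,0,0,40]]]'; python3 trk.py 9
```

```text
time_s: 17.75
eef_pos: [0.4983, -0.1204, 0.0582]
eef_rot: [0.0, 0.994, -0.112, 0.0]
wrist_force: [2.6, -4.8, -0.8]
opening: 0.307
tool cam 1.4252709858438832 F [ 2.3 -5.1 -1.9] yaw -102.88202302638993
all pad back 38.82; L pad back 38.85; R pad back 38.82; min 26.25 41.0
label y 21.99386804753944
time_s: 18.3
eef_pos: [0.498, -0.1197, 0.058]
eef_rot: [-0.0, 0.994, -0.112, -0.0]
wrist_force: [-0.7, 0.2, 0.2]
opening: 0.473
tool cam 1.4343062395591115 F [-0.1 -0.1 -0.8] yaw -102.9174978958147
all pad back 38.83; L pad back 38.84; R pad back 38.84; min 26.5 40.0
label y 21.96191995170826
```

The pad is in by about 1.4 mm and stays there after release, with no force on the tool. Rise and check.

```bash
python3 -m pendant '[[[0,0,20,0,40],[0,0,40,0,40],[0,0,50,0,40],[0,0,20,0,40],[-5,-20,0,0,40],[0,0,0,0,40],[0,0,0,0,40]]]'; python3 trk.py 10; python3 - <<'E'
from h import *
c=imaging.camera("wrist"); a=cv2.resize(c["img"],(560,420))
o=a; t=imaging.camera("scene")
for n in ["green_block","white_block","dish","yellow_block","knob"]:
    print(n,[w(t,d["at"]).round(3) for d in spotter.tip_of("scene",n)[:3]])
b=cv2.resize(t["img"][130:400,200:500],(467,420)); b=b[:,60:300]
save("fin",np.hstack([a,b]))
E
```

```text
time_s: 19.23
eef_pos: [0.4929, -0.1395, 0.1877]
eef_rot: [-0.0, 0.994, -0.113, -0.0]
wrist_force: [-0.0, 0.4, 0.4]
opening: 0.468
tool cam 1.1723376793401616 F [-0.  -0.5  0.6] yaw -102.95480235114353
all pad back 39.15; L pad back 39.1; R pad back 39.26; min 34.5 93.0
label y 20.89227378476211
green_block [array([0.52 , 0.201, 0.004]), array([ 0.499, -0.126,  0.072])]
white_block [array([0.465, 0.35 , 0.003])]
dish []
yellow_block [array([0.628, 0.22 , 0.001]), array([ 0.566, -0.071,  0.019]), array([0.332, 0.185, 0.002])]
knob [array([ 0.501, -0.122,  0.074])]
```

View pics/fin.png

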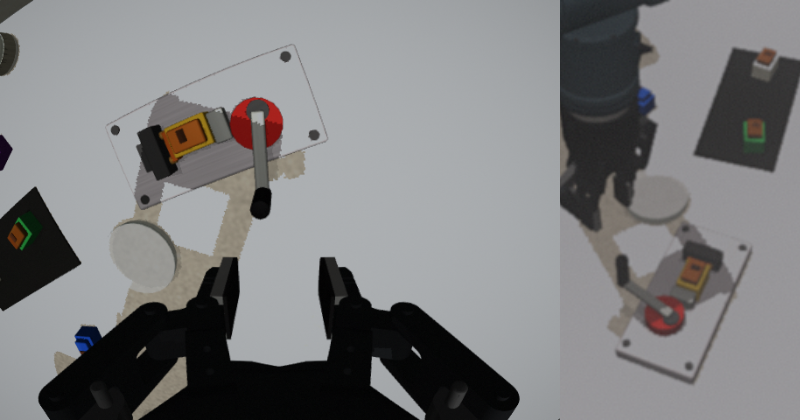

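Picture 12: the block is upright and square between jaw and pad. The gripper is well clear, and the dish, green and white blocks are in place. I'll hand it in.

```bash
python3 -c "
from bench import order; print(order.hand_in())"
```

```text
the job is handed in; nothing more can be done
None
```

The yellow block is clamped upright between the jaw and the orange pad, and I handed the job in at about 19 s of the 69 s allowed. I gripped it across its 30 mm width, lowered it onto the bed until it just touched, and let go. Then I turned the lever in small steps with a loose finger cage around the knob.

**Pad:** it first moved at a tool angle of about 1.28 rad, and I stopped at 1.43. The pad's back edge had moved about 1.35 mm by the wrist camera, and about 1.5 mm going by the lever angle. That is roughly 14 N. It did not change when I opened the fingers, and the wrist force fell to about zero.

**Last checks:**
- **Block and clearance:** the final picture shows the block upright and square, with the gripper clear.
- **Other blocks:** green and white read within about 3 mm of their starting positions.
- **Dish:** the network missed it in the last picture, so I checked it only by eye. It looks unmoved.
- **Disagreement:** from the higher, farther view the pad's back edge read 39.15 mm, against 38.83 mm close up. I put this down to calibration error; taken at face value the pad would be in about 1.7 mm, still inside the limit.

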